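# Lay out the dispenser's parts in the kit tray

## Task

A dispenser has been stripped for service: put its four parts (the flanged sleeve, the cam carrier, the short valve stem and the latch block) into the kit tray, each fully down in the nest made for it, the sleeve upright and the others lying lengthwise in their beds, and let go. Set them down, do not drop them. The plain bush and the long pin look similar but come from another tool: leave them where they are.

Things in the scene. Friction and masses are not known exactly. Their poses are not given: they have to be found in the camera images.
- sleeve_centre (a point): Flanged sleeve, part of the kit: a blackened upright turned tube, 90 mm high, 32 mm thick, with a 37 mm flange round its foot and a low collar at the top; stands on the bench. Origin at its centre, 45 mm above its foot; z up its axis. (Beware: beyond x = 0.5 m tall bins border the bench at y = 0.28 m, and a fuse box overhangs it from y = -0.33 m rightwards, 0.45 m up.)
- carrier_centre (a point): Cam carrier, part of the kit: a grey turned steel body with a lug standing up on it, lying down, 100 mm long (y axis), 42 mm wide (x axis), 39 mm high. Grasp across its 42 mm near the middle; it grips and rests like a block of that size. Origin at its centre, half-way up (19.5 mm).
- stem_centre (a point): Short valve stem, part of the kit: a pale stepped steel pin, thick in the middle and thin at both ends, lying down, 62 mm long (y axis), 17 mm wide (x axis) and 17 mm high; it does not roll and grips like a block of that size. Origin at its centre, half-way up (8.5 mm).
- latch_centre (a point): Latch block, part of the kit: a small grey steel block 30 mm long (y axis), 20 mm wide (x axis; 24 mm over a small knob), 11 mm high, with a step on top that makes it 15 mm high. Grasp it low across its 20 mm. Origin at its centre, half-way up (7.5 mm).
- bush_centre (a point): Plain bush, does NOT belong to the kit: a dark straight tube without flange, 41 mm in diameter, 70 mm high, with an open bore, standing on the bench. Origin at its centre, 35 mm above its foot.
- pin_centre (a point): Long pin, does NOT belong to the kit: a steel pin like the valve stem but longer, with a narrow collar and one thick end, lying down, 94 mm long (y axis), 17 mm wide and high. Origin at its centre, half-way up (8.5 mm).
- sleeve_nest_floor (a point): Nest of the flanged sleeve: a plywood insert, 124 (x) by 84 (y) mm, one of four set side by side along y, 85 mm apart, order varying, in a fixed tray with an 18 mm rim. Flat top 23 mm above the bench with one round chamfered hole, 49 mm wide, 14 mm deep, for the upright sleeve. Origin: centre of the floor the part rests on, z up. This floor is 9 mm above the bench.
- carrier_nest_floor (a point): Nest of the cam carrier: a plywood insert, 124 (x) by 84 (y) mm, one of four set side by side along y, 85 mm apart, order varying, in a fixed tray with an 18 mm rim. On its deck, 23 mm above the bench, black strips 10 mm high frame the longest bed, 114 mm by 56 mm, for the carrier lying along x, either way round; a 52 mm gap across the middle admits fingers. Origin: centre of the floor the part rests on, z up.
- stem_nest_floor (a point): Nest of the valve stem: a plywood insert, 124 (x) by 84 (y) mm, one of four set side by side along y, 85 mm apart, order varying, in a fixed tray with an 18 mm rim. On its deck, 23 mm above the bench, black strips 10 mm high frame the narrow bed, 76 mm by 31 mm, for the stem lying along x, either way round; a 40 mm gap across the middle admits fingers. Origin: centre of the floor the part rests on, z up.
- latch_nest_floor (a point): Nest of the latch block: a plywood insert, 124 (x) by 84 (y) mm, one of four set side by side along y, 85 mm apart, order varying, in a fixed tray with an 18 mm rim. Flat top 23 mm above the bench with one shallow recess, 44 (x) by 36 (y) mm, 4 mm deep; the block lies lengthwise along x, either way round. Origin: centre of the floor the part rests on, z up. This floor is 19 mm above the bench.
Things that resemble listed ones, but are neither listed nor needed, are in the scene too. Leave any blue look-alike of the part that bears latch_centre alone.

How it is judged (in metres and radians):
At the end, for the whole second after the job is handed in: Each kit part rests on its own nest's floor (height within 3 mm, centre within 12 mm (sleeve) or 14 mm in plan), tilted under 0.1 rad, the three lying parts within 0.35 rad of the insert's length, all still and untouched by the fingers (horizontal distance between sleeve_centre and sleeve_nest_floor below 0.012 m and z of sleeve_centre in the frame of sleeve_nest_floor between 0.042 and 0.048 m and angle between each of sleeve_centre, carrier_centre, stem_centre, latch_centre's own z axis and vertical below 0.1 rad and linear speed of each of sleeve, carrier, stem, latch below 0.01 m/s and contact force between each of sleeve, carrier, stem, latch and the fingers below 0.05 N and horizontal distance between carrier_centre and carrier_nest_floor below 0.014 m and z of carrier_centre in the frame of carrier_nest_floor between 0.0165 and 0.0225 m and angle between the y axis of carrier_centre and the x axis of carrier_nest_floor, either way round below 0.35 rad and horizontal distance between stem_centre and stem_nest_floor below 0.014 m and z of stem_centre in the frame of stem_nest_floor between 0.0055 and 0.0115 m and angle between the y axis of stem_centre and the x axis of stem_nest_floor, either way round below 0.35 rad and horizontal distance between latch_centre and latch_nest_floor below 0.014 m and z of latch_centre in the frame of latch_nest_floor between 0.0045 and 0.0105 m and angle between the y axis of latch_centre and the x axis of latch_nest_floor, either way round below 0.35 rad).
It fails at once if the plain bush is shifted by more than 20 mm or knocked over (distance of bush_centre from where it was at the start of the episode above 0.02 m or angle between bush_centre's own z axis and vertical above 0.3 rad).
It fails at once if the long pin is shifted by more than 20 mm or knocked over (distance of pin_centre from where it was at the start of the episode above 0.02 m or angle between pin_centre's own z axis and vertical above 0.3 rad).
It fails at once if a part of the kit is dropped from more than about 40 mm (it moves faster than 0.9 m/s while no finger touches it) ((linear speed of sleeve above 0.9 m/s and contact force between sleeve and the fingers below 0.01 N) or (linear speed of carrier above 0.9 m/s and contact force between carrier and the fingers below 0.01 N) or (linear speed of stem above 0.9 m/s and contact force between stem and the fingers below 0.01 N) or (linear speed of latch above 0.9 m/s and contact force between latch and the fingers below 0.01 N)).
It also fails if it takes over 136 s, if anything falls off the work surface, if the arm or the gripper's body presses on something with over 40 N, if the wrist force passes 120 N, or if a joint passes its speed limit or range.

## Robot

A 7-joint arm with a two-finger parallel gripper is mounted at the origin on the work surface; the furniture and walls round the work are solid. World frame = base frame: x ahead of the robot, y to its left, z up, the work surface at z = 0. Lengths are in m, angles in degrees, forces in N, time in s.
With the tool pointing down it reaches from about 0.425 to 0.875 m from the base axis. Payload 8.4 kg.
Tool frame: the origin (TCP) lies at the very end of the fingers, on their centre line; the grasp point (between the pads) lies 19 mm behind it; z points along the fingers, y is the line along which they close (so a half turn about z gives the same grasp; the last joint's range is limited). The gripper opens to 87 mm and grips with 3 to 60 N. Pads are 19 mm wide; open, the fingers measure 117 mm over their backs; the gripper's body (75 mm by 190 mm) begins 51 mm behind the grasp point.
Start: joints at [-81.601, 19.091, 2.286, 83.961, -0.768, 76.965, -3.352], TCP at [0.158, 0.63, 0.223] pointing down, gripper open.
Joint ranges: [-147.57, 147.57], [-21.85, 119.76], [-74.77, 79.35], [14.55, 137.4], [-85.83, 265.84], [4.83, 119.75], [-152.11, 152.11]. Speed limits (degrees/s): [127.2, 127.2, 159.86, 159.86, 180, 180, 180].

## Interface

Orientations are given as a 3x3 rotation matrix whose columns are the frame's x, y, z axes.
In Python, from station import manip gives the robot as it stands.
- The arm moves only by the shell command python3 -m creep 'ROWS' [FORCE]. ROWS is JSON, a list of rows, each a list of 5 numbers: the finger opening in m, from 0 to 0.087, then the shift along the tool's x, y, z in m, then the turn about the tool's z in rad. In form: [[jaw, dx, dy, dz, roll], ...]. A call has 1 to 12 rows; each row is the pose to reach, as a shift and turn from the pose commanded when the call began, along the tool's axes at that moment; what a row does not reach only later rows make up. A row lasts 1/12 s, in which the tool goes at most 41.7 mm and 7.16 degrees, less where a joint would pass 70% of its speed; a pose out of reach is approached as far as the arm can. A call with a gripper value outside its range is refused whole. The fingers move at their own pace and stop on an object; FORCE is the grip in N (left out, the last holds). Time passes only in rows, so rows that repeat a pose let the fingers close. It gives the time, the measured TCP pose, the force, the opening and the grip force at its end, in the units of the state.
- manip.state(): the state, without advancing time (a new reading comes with each control period).
- manip.snapshot(name): name is "scene" or "top" or "wrist"; returns a dict with "image" (420x560x3 uint8, red, green, blue), "z_map" (420x560 float32, m along the optical axis (not along the pixel's ray), 0 where there is no reading), "mtx" (3x3 intrinsics, pixels), "k1" (the pictures are not rectified: a ray, as slopes to the right and down, at radius r is drawn at 1 + k1 r^2 times it, then the intrinsics apply), "pose" (4x4, takes a point from camera to world coordinates). Camera axes: x right, y down, z forward; pixel columns grow to the right and rows downward; lengths in m; the calibration is good to about 2 mm. A picture is of the moment at which its call begins.
- manip.job_done(): hands the job in; it is judged then, once.
The state is a dict: "clock": time; "joints": joint angles; "dq": joint speeds; "tau": joint torques, N m; "eef_pos": TCP position; "orientation": TCP orientation; "contact_force": force on the tool from outside, world axes, zero at the start; "wrist_torque": the same for the moment, N m; "grip_width": finger opening in m; "gripper_force": force on a finger pad.
Only numpy, scipy, OpenCV 4.12 (cv2) and the standard library are available. Lean on these libraries where they do the work, as an engineer would, in place of code of your own. Each camera call takes 0.05 s, during which the arm holds its last target. There are 200 camera calls.

## Working session

There is one attempt and no reset: what is moved stays moved. The work goes in short steps, Python scripts to look and compute and a shell command to move; the robot and the scene stay as the last step left them, time stands still between calls to the robot, and variables do not carry over. Pictures are saved under pics/ and viewed, at most 14 in all, crops included, and the job is handed in when it is done.

```bash
ls; mkdir -p pics; cat > h.py <<'E'
import numpy as np, cv2, json
from station import manip
def snap(n,save=None):
    s=manip.snapshot(n)
    if save:
        cv2.imwrite('pics/'+save+'.png',cv2.cvtColor(s['image'],cv2.COLOR_RGB2BGR)); np.savez('pics/'+save+'.npz',**s)
    return s
def cloud(s):
    z=np.asarray(s['z_map']);h,w=z.shape;K=np.asarray(s['mtx'],float)
    u,v=np.meshgrid(np.arange(w),np.arange(h))
    p=cv2.undistortPoints(np.stack([u,v],-1).reshape(-1,1,2).astype(float),K,np.array([float(s['k1']),0,0,0])).reshape(h,w,2)
    c=np.dstack([p*z[...,None],z,np.ones_like(z)])
    P=(c@np.asarray(s['pose']).T)[...,:3]; P[z==0]=np.nan
    return P
E
python3 - <<'E'
from h import *
for n in ('scene','top','wrist'):
    s=snap(n,n+'0'); print(n,s['pose'].round(3).tolist(),s['k1'],s['mtx'][0][0])
print(manip.state())
E
```

```text
pics
scene [[-0.667, -0.32, 0.673, -0.199], [-0.745, 0.286, -0.602, 0.58], [0.0, -0.903, -0.429, 0.493], [0.0, 0.0, 0.0, 1.0]] -0.12288328461197122 505.7695408185562
top [[0.024, -0.988, 0.156, 0.282], [-1.0, -0.02, 0.022, -0.051], [-0.019, -0.156, -0.988, 1.286], [0.0, 0.0, 0.0, 1.0]] -0.16428367156278084 530.1861369361131
wrist [[0.244, 0.935, 0.259, 0.088], [0.97, -0.234, -0.067, 0.649], [-0.002, 0.268, -0.963, 0.385], [0.0, 0.0, 0.0, 1.0]] -0.0333452079843011 299.1989340525411
{'clock': 0.15, 'joints': array([-81.59856743,  19.1223183 ,   2.28494032,  83.9983184 ,
        -0.76836923,  76.96521609,  -3.35159909]), 'dq': array([-0.08434729, -0.10880373, -0.0409052 , -0.14331193, -0.01351186,
       -0.00579466,  0.02391615]), 'tau': array([ 2.97066130e-03, -6.56834865e+01,  1.33725096e+00, -4.04109764e+01,
       -5.96981775e-02,  4.18023253e-02,  8.41916199e-05]), 'eef_pos': array([0.15812023, 0.63010718, 0.22187467]), 'orientation': array([[-9.69930471e-01,  2.43382063e-01, -2.29870929e-04],
       [ 2.43382161e-01,  9.69929718e-01, -1.21081823e-03],
       [-7.17327938e-05, -1.23035598e-03, -9.99999241e-01]]), 'contact_force': array([-0.21348195, -0.39663514,  0.23411533]), 'wrist_torque': array([-0.05475555, -0.00955336, -0.0388716 ]), 'gripper_force': 0.0, 'grip_width': 0.08681295514480683}
```

View pics/scene0.png

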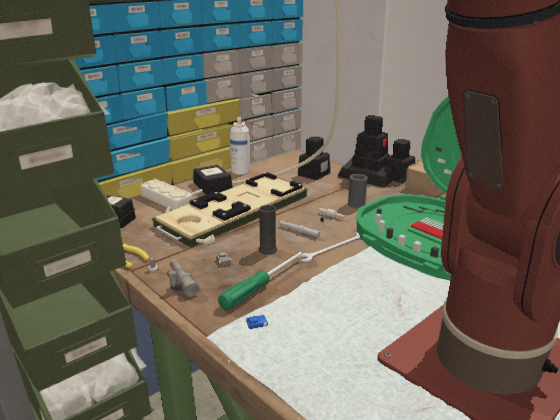

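View pics/top0.png

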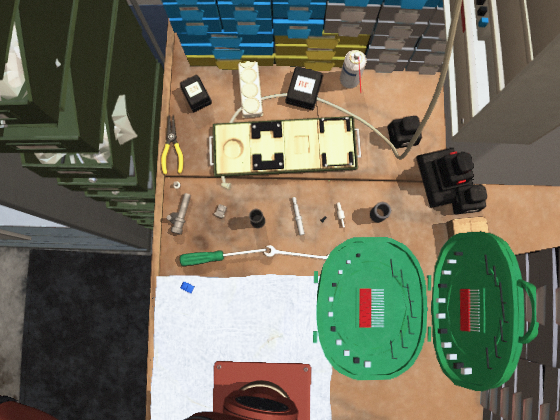

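The top view shows the candidates: carrier (180,213), latch (220,211) with its blue look-alike (187,287), sleeve (257,217) vs bush (380,212), long pin (297,215) vs short stem (340,214). The tray is at (285,145). Next I measure these and check a close crop.

```bash
python3 - <<'E'
from h import *
s=dict(np.load('pics/top0.npz')); P=cloud(s)
im=cv2.cvtColor(s['image'],cv2.COLOR_RGB2BGR)
z=P[...,2]
for n,(u,v) in dict(bench1=(240,195),bench2=(320,245),deckA=(300,130)).items(): print(n,P[v,u].round(3))
m=(z>0.006).astype(np.uint8); m[:185]=0;m[240:]=0;m[:,:165]=0;m[:,400:]=0
n,l,st,c=cv2.connectedComponentsWithStats(m)
for i in range(1,n):
    if st[i,4]<15: continue
    q=P[l==i]; xy=q[:,:2].astype(np.float32); r=cv2.minAreaRect(xy)
    d=cv2.boxPoints(r); e=[d[1]-d[0],d[2]-d[1]]; e=max(e,key=np.linalg.norm)
    print(c[i].round(),st[i,4],'rect c',np.round(r[0],3),np.round(r[1],3),'long dir deg',round(float(np.degrees(np.arctan2(e[1],e[0]))),1),'zmax',q[:,2].max().round(3),'top c',q[q[:,2]>np.percentile(q[:,2],70)].mean(0).round(3))
# tray corners
for uv in [(234,147),(267,145),(300,145),(338,142),(213,122),(216,174),(356,117),(360,168)]: print(uv,P[uv[1],uv[0]].round(3))
a=cv2.resize(im[105:240,160:410],None,fx=3.2,fy=3.2,interpolation=cv2.INTER_CUBIC); cv2.imwrite('pics/c1.png',a)
w=dict(np.load('pics/wrist0.npz'))
q=P[(z>0.1)]; 
# green bins extents
for X in (0.3,0.4,0.5,0.6,0.7):
    k=(abs(P[...,0]-X)<.02)&(z>0.1)&(P[...,1]>0); 
    if k.any(): print(X,'ymin',P[k][:,1].min().round(3),'zmax',P[k][:,2].max().round(3))
E
```

```text
bench1 [0.516 0.065 0.005]
bench2 [ 0.397 -0.134 -0.001]
deckA [ 0.679 -0.08   0.026]
[226. 186.] 36 rect c [0.533 0.1  ] [0.011 0.022] long dir deg -89.1 zmax 0.029 top c [0.534 0.097 0.025]
[179. 215.] 426 rect c [0.468 0.212] [0.04 0.1 ] long dir deg -12.4 zmax 0.043 top c [0.447 0.214 0.029]
[298. 217.] 189 rect c [ 0.467 -0.078] [0.094 0.016] long dir deg 10.6 zmax 0.021 top c [ 0.457 -0.079  0.017]
[380. 211.] 277 rect c [ 0.482 -0.276] [0.04  0.053] long dir deg -22.5 zmax 0.075 top c [ 0.475 -0.274  0.071]
[340. 213.] 115 rect c [ 0.473 -0.182] [0.06  0.019] long dir deg 5.2 zmax 0.021 top c [ 0.475 -0.181  0.018]
[220. 211.] 107 rect c [0.476 0.111] [0.023 0.03 ] long dir deg -20.5 zmax 0.021 top c [0.479 0.111 0.015]
[256. 218.] 208 rect c [0.453 0.021] [0.033 0.032] long dir deg 79.7 zmax 0.095 top c [0.455 0.02  0.089]
[323. 219.] 24 rect c [ 0.459 -0.14 ] [0.012 0.016] long dir deg -71.3 zmax 0.023 top c [ 0.459 -0.136  0.021]
[370. 238.] 124 rect c [ 0.413 -0.25 ] [0.006 0.11 ] long dir deg -88.8 zmax 0.041 top c [ 0.412 -0.248  0.038]
(234, 147) [0.637 0.084 0.009]
(267, 145) [0.639 0.001 0.024]
(300, 145) [ 0.642 -0.081  0.02 ]
(338, 142) [ 0.651 -0.174  0.024]
(213, 122) [0.704 0.141 0.002]
(216, 174) [0.565 0.125 0.017]
(356, 117) [ 0.718 -0.22   0.02 ]
(360, 168) [ 0.591 -0.231  0.003]
0.5 ymin 0.282 zmax 0.748
0.6 ymin 0.251 zmax 0.774
0.7 ymin 0.281 zmax 0.633
```

View pics/c1.png

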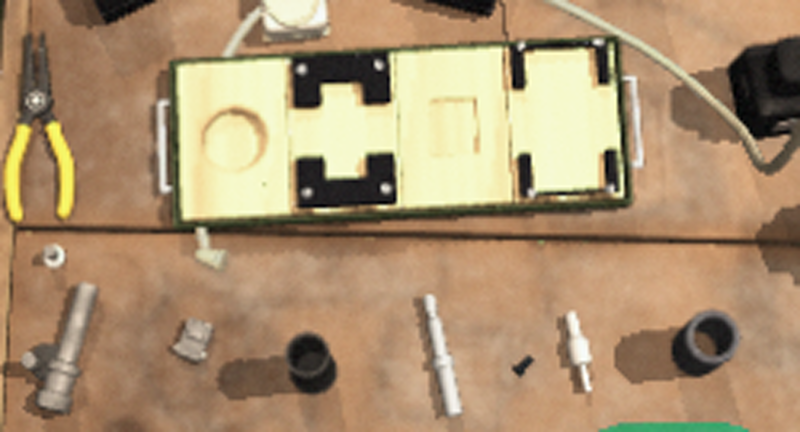

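Left to right the nests are sleeve (235,140), stem (345,130), latch (455,127) and carrier (565,120). The parts are as listed: the short stem is at crop (577,352), the long pin at (440,355), and the open bush at (705,342). Next are the tray pose and the bins' clearance near the carrier.

```bash
python3 - <<'E'
from h import *
s=dict(np.load('pics/top0.npz')); P=cloud(s); z=P[...,2]
im=s['image'].astype(int)
bench=(P[...,0]>.38)&(P[...,0]<.54)&(abs(P[...,1])<.25)&(z<.006); print('bench z',np.median(z[bench]))
# tray by deck + strips
m=((z>0.015)&(z<0.045)&(P[...,0]>.54)&(P[...,0]<.74)&(P[...,1]>-.25)&(P[...,1]<.15)).astype(np.uint8)
m=cv2.morphologyEx(m,cv2.MORPH_OPEN,np.ones((9,9)))
m=cv2.morphologyEx(m,cv2.MORPH_CLOSE,np.ones((25,25)))
n,l,st,c=cv2.connectedComponentsWithStats(m); i=1+st[1:,4].argmax()
r=cv2.minAreaRect(P[(l==i)&(z<.045)][:,:2].astype(np.float32)); print('tray',r, cv2.boxPoints(r).round(3).tolist())
# hole
k=(z<0.016)&(z>0.004)&(abs(P[...,0]-.637)<.04)&(abs(P[...,1]-.084)<.04); 
(cx,cy),rr=cv2.minEnclosingCircle(P[k][:,:2].astype(np.float32)); print('hole',cx,cy,rr,P[k].mean(0))
for (u,v) in [(254,122),(281,122),(254,167),(282,167),(321,117),(349,116),(324,166),(352,164)]: print('strip',(u,v),P[v,u].round(3))
for (x,y) in [(430,97),(476,97),(430,155),(480,155)]:
    u,v=round(160+x/3.2),round(105+y/3.2); print('recess',P[v,u].round(4))
for n in('scene0','wrist0'):
    Q=cloud(dict(np.load(f'pics/{n}.npz')))
    for X in (0.45,.48,0.5,.52,.54,.56,.6):
        for lo,hi in((.05,.2),(.2,.45)):
            k=(abs(Q[...,0]-X)<.012)&(Q[...,2]>lo)&(Q[...,2]<hi)&(Q[...,1]>0.22)
            if k.sum()>5: print(n,X,lo,'ymin',Q[k][:,1].min().round(3),k.sum())
E
```

```text
bench z 0.00032593703850802846
tray ((0.6582979559898376, -0.04089333117008209), (0.1662146896123886, 0.3397844731807709), 3.245879650115967) [[0.5659999847412109, 0.12399999797344208], [0.5849999785423279, -0.2150000035762787], [0.7509999871253967, -0.20600000023841858], [0.7319999933242798, 0.13300000131130219]]
hole 0.632943868637085 0.09160036593675613 0.028797395527362823 [0.63393531 0.08743854 0.00980893]
strip (254, 122) [0.699 0.035 0.02 ]
strip (281, 122) [ 0.697 -0.033  0.032]
strip (254, 167) [0.581 0.03  0.033]
strip (282, 167) [ 0.584 -0.037  0.025]
strip (321, 117) [ 0.72  -0.133  0.006]
strip (349, 116) [ 0.721 -0.203  0.018]
strip (324, 166) [ 0.589 -0.14   0.023]
strip (352, 164) [ 0.594 -0.208  0.028]
recess [ 0.667  -0.0654  0.0208]
recess [ 0.6668 -0.1024  0.024 ]
recess [ 0.6209 -0.0661  0.0208]
recess [ 0.6212 -0.1054  0.0228]
scene0 0.45 0.05 ymin 0.505 128
scene0 0.5 0.05 ymin 0.289 2334
scene0 0.5 0.2 ymin 0.285 5400
scene0 0.52 0.05 ymin 0.286 6200
scene0 0.52 0.2 ymin 0.284 11531
scene0 0.54 0.05 ymin 0.287 198
scene0 0.54 0.2 ymin 0.285 815
scene0 0.56 0.05 ymin 0.288 261
scene0 0.56 0.2 ymin 0.286 1385
scene0 0.6 0.05 ymin 0.294 201
scene0 0.6 0.2 ymin 0.286 668
```

```bash
cat > go.py <<'E'
# usage: go.py x y z heading_of_tool_y_deg  -> prints dx dy dz roll in tool axes, from the measured pose
import sys
from h import *
s=manip.state(); p=s['eef_pos'];R=s['orientation']
x,y,z,h=map(float,sys.argv[1:5])
d=R.T@(np.array([x,y,z])-p)
c=np.degrees(np.arctan2(R[1,1],R[0,1])); r=(c-h+90)%180-90   # roll about z(down): + roll lowers heading
print('pos',p.round(4),'head',c.round(2),'J',s['joints'].round(0),'| rows: ',d.round(4),'roll',round(np.radians(r),4),'dist',np.linalg.norm(d).round(3),'t',round(s['clock'],2),'F',s['contact_force'].round(1),'w',round(s['grip_width'],4))
E
python3 -m creep '[[0.087,-0.315,-0.261,-0.05,0],[0.087,-0.315,-0.261,-0.05,0],[0.087,-0.315,-0.261,-0.05,0],[0.087,-0.315,-0.261,-0.05,0],[0.087,-0.315,-0.261,-0.05,0],[0.087,-0.315,-0.261,-0.05,0],[0.087,-0.315,-0.261,-0.05,0],[0.087,-0.315,-0.261,-0.05,0],[0.087,-0.315,-0.261,-0.05,0],[0.087,-0.315,-0.261,-0.05,0],[0.087,-0.315,-0.261,-0.05,0],[0.087,-0.315,-0.261,-0.05,0]]'
python3 go.py 0.44 -0.05 0.27 92
```

```text
clock: 1.15
eef_pos: [0.4015, 0.2988, 0.2729]
orientation: [[-0.969, 0.248, 0.0], [0.248, 0.969, 0.001], [-0.0, 0.001, -1.0]]
contact_force: [-0.2, 1.4, 0.3]
grip_width: 0.0871
gripper_force: 0.0
pos [0.4015 0.2988 0.2729] head 75.65 J [-59.  -0.  18. 101.   0.  80.  34.] | rows:  [-0.1237 -0.3283  0.0027] roll -0.2854 dist 0.351 t 1.15 F [-0.2  1.4  0.3] w 0.0871
```

```bash

python3 -m creep '[[0.087,-0.124,-0.328,0,-0.285],[0.087,-0.124,-0.328,0,-0.285],[0.087,-0.124,-0.328,0,-0.285],[0.087,-0.124,-0.328,0,-0.285],[0.087,-0.124,-0.328,0,-0.285],[0.087,-0.124,-0.328,0,-0.285],[0.087,-0.124,-0.328,0,-0.285],[0.087,-0.124,-0.328,0,-0.285],[0.087,-0.124,-0.328,0,-0.285],[0.087,-0.124,-0.328,0,-0.285],[0.087,-0.124,-0.328,0,-0.285]]'
python3 - <<'E'
from h import *
s=snap('wrist','w1'); P=cloud(s); z=P[...,2]
b=(P[...,0]>.36)&(P[...,0]<.53)&(abs(P[...,1])<.3)&(abs(z)<.006); print('bench',np.median(z[b]),s['pose'][:3,3])
m=((z-np.median(z[b])>0.005)&(P[...,0]>.36)&(P[...,0]<.535)).astype(np.uint8)
n,l,st,c=cv2.connectedComponentsWithStats(m)
for i in range(1,n):
    if st[i,4]<60: continue
    q=P[l==i]; r=cv2.minAreaRect(q[:,:2].astype(np.float32)); d=cv2.boxPoints(r); e=max([d[1]-d[0],d[2]-d[1]],key=np.linalg.norm)
    a=q[:,:2]-q[:,:2].mean(0); w,v=np.linalg.eigh(a.T@a); v=v[:,1]*np.sign(v[0,1])
    print(c[i].round(),st[i,4],'c',np.round(r[0],4),np.round(r[1],3),'dir',np.degrees(np.arctan2(e[1],e[0])).round(1),'pca',np.degrees(np.arctan2(v[1],v[0])).round(1),'zmax',q[:,2].max().round(3))
E
python3 go.py 0.473 -0.182 0.1 95
```

```text
clock: 2.07
eef_pos: [0.4406, -0.0471, 0.2725]
orientation: [[-0.999, -0.039, -0.0], [-0.039, 0.999, 0.0], [0.0, 0.0, -1.0]]
contact_force: [-0.2, 1.6, -0.4]
grip_width: 0.0871
gripper_force: 0.0
bench 0.0011604214182239503 [ 0.36819039 -0.04909948  0.43568005]
[124. 129.] 5873 c [ 0.3892 -0.2537] [0.058 0.22 ] dir -90.0 pca -89.9 zmax 0.045
[401. 128.] 1182 c [0.3702 0.0991] [0.02  0.206] dir -86.2 pca -84.7 zmax 0.033
[302. 132.] 161 c [ 0.3828 -0.0191] [0.025 0.042] dir -87.6 pca -84.3 zmax 0.009
[  4. 163.] 307 c [ 0.4298 -0.4472] [0.065 0.005] dir 5.3 pca 5.6 zmax 0.027
[256. 188.] 522 c [ 0.4683 -0.0774] [0.093 0.016] dir 10.7 pca 13.4 zmax 0.019
[456. 195.] 1326 c [0.4698 0.2128] [0.042 0.101] dir -14.7 pca -15.3 zmax 0.042
[186. 193.] 319 c [ 0.4732 -0.1802] [0.062 0.016] dir 11.9 pca 13.0 zmax 0.02
[330. 193.] 931 c [0.4551 0.0198] [0.032 0.034] dir -86.8 pca 39.5 zmax 0.093
[112. 198.] 1470 c [ 0.4766 -0.2722] [0.04  0.041] dir -85.6 pca -63.1 zmax 0.073
[214. 186.] 65 c [ 0.4619 -0.1395] [0.008 0.018] dir -44.2 pca -45.6 zmax 0.021
[ 22. 218.] 1427 c [ 0.5078 -0.4294] [0.073 0.054] dir 89.7 pca 72.6 zmax 0.062
[385. 202.] 304 c [0.477  0.1117] [0.024 0.03 ] dir -18.2 pca -22.5 zmax 0.019
[280. 333.] 87112 c [0.48   0.1064] [0.502 0.104] dir 70.4 pca 88.8 zmax 0.398
pos [ 0.4406 -0.0461  0.2724] head 92.34 J [-44. -12.  39. 108.   7.  81.  85.] | rows:  [-0.0269 -0.1371  0.1724] roll -0.0465 dist 0.222 t 2.12 F [0.  0.3 0.1] w 0.0871
```

View pics/w1.png

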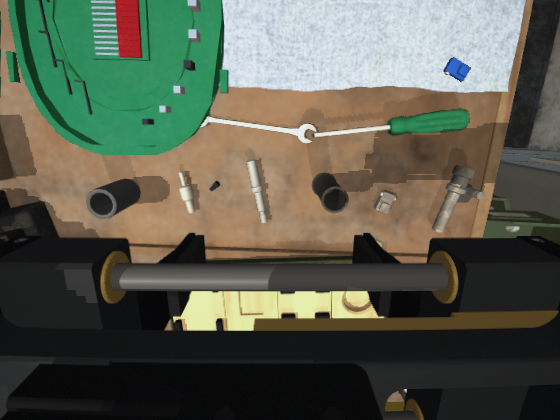

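The wrist view confirms it: stem (186,193), with a small black screw beside it at (214,186). The pin is at (258,190), sleeve (330,193), latch (385,202) and carrier (456,195). I'll use a narrow opening for the stem.

```bash

python3 -m creep '[[0.03,-0.027,-0.1355,0.1,-0.177],[0.03,-0.027,-0.1355,0.1,-0.177],[0.03,-0.027,-0.1355,0.1,-0.177],[0.03,-0.027,-0.1355,0.16,-0.177],[0.03,-0.027,-0.1355,0.20,-0.177],[0.03,-0.027,-0.1355,0.20,-0.177],[0.03,-0.027,-0.1355,0.20,-0.177],[0.03,-0.027,-0.1355,0.20,-0.177],[0.03,-0.027,-0.1355,0.20,-0.177]]'
python3 go.py 0.473 -0.1805 0.006 102.5
python3 - <<'E'
from h import *
s=snap('wrist','w2'); cv2.imwrite('pics/w2c.png',cv2.cvtColor(s['image'][80:300,160:420],cv2.COLOR_RGB2BGR)); P=cloud(s);z=P[...,2]
k=(abs(P[...,0]-.473)<.036)&(abs(P[...,1]+.18)<.03)&(z>.008)&(z<.03)
if k.sum()>30: q=P[k];print(k.sum(),cv2.minAreaRect(q[:,:2].astype(np.float32)),q.mean(0))
E
```

```text
clock: 2.87
eef_pos: [0.4729, -0.1807, 0.072]
orientation: [[-0.976, -0.216, -0.003], [-0.216, 0.976, -0.001], [0.003, 0.0, -1.0]]
contact_force: [-0.3, -0.6, 0.6]
grip_width: 0.035
gripper_force: 0.0
pos [ 0.4729 -0.1807  0.072 ] head 102.48 J [-33.  16.  56. 116. -15.  57. 133.] | rows:  [-0.0004  0.0001  0.066 ] roll -0.0003 dist 0.066 t 2.87 F [-0.3 -0.6  0.6] w 0.035
1042 ((0.472982257604599, -0.18186868727207184), (0.06214863434433937, 0.01649661175906658), 12.623939514160156) [ 0.4731808  -0.18138405  0.01465979]
```

View pics/w2c.png

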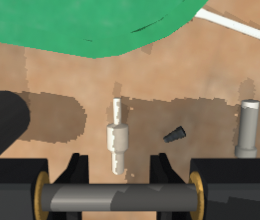

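The stem (118,135) lies centred between the fingers and clear of the screw (175,132). I'll descend, grip and lift.

```bash

python3 -m creep '[[0.03,0,-0.001,0.03,0],[0.03,0,-0.001,0.05,0],[0.03,0,-0.001,0.066,0],[0.03,0,-0.001,0.066,0],[0.0,0,-0.001,0.066,0],[0.0,0,-0.001,0.066,0],[0.0,0,-0.001,0.066,0],[0.0,0,-0.001,0.066,0]]' 30
python3 -m creep '[[0,0,0,0,0],[0,0,0,-0.03,0],[0,0,0,-0.07,0],[0,0,0,-0.11,0],[0,0,0,-0.15,0],[0,0,0,-0.15,0],[0,0,0,-0.15,0]]' 30
python3 go.py 0.64 -0.0 0.156 93.2
```

```text
clock: 3.58
eef_pos: [0.4746, -0.1828, 0.0083]
orientation: [[-0.977, -0.215, 0.003], [-0.215, 0.977, 0.001], [-0.003, -0.0, -1.0]]
contact_force: [-0.9, 2.0, 8.8]
grip_width: 0.0163
gripper_force: 30.0
clock: 4.17
eef_pos: [0.4749, -0.1831, 0.1592]
orientation: [[-0.977, -0.215, 0.006], [-0.215, 0.977, 0.002], [-0.006, 0.0, -1.0]]
contact_force: [0.6, 1.4, -1.5]
grip_width: 0.0165
gripper_force: 30.0
pos [ 0.4749 -0.1831  0.1592] head 102.42 J [-40.   7.  61. 111.  -7.  66. 126.] | rows:  [-0.2006  0.1433  0.0045] roll 0.1609 dist 0.247 t 4.17 F [ 0.6  1.4 -1.5] w 0.0165
```

```bash
cat > tray.py <<'E'
from h import *
s=dict(np.load('pics/top0.npz')); P=cloud(s); K=s['mtx'];T=s['pose']
im=s['image']; g=im.astype(int).max(2)
def ray(uv,z):
    p=cv2.undistortPoints(np.array(uv,float).reshape(-1,1,2),K,np.array([float(s['k1']),0,0,0])).reshape(-1,2)
    d=np.c_[p,np.ones(len(p))]@T[:3,:3].T; o=T[:3,3]; return (o+d*((z-o[2])/d[:,2])[:,None])[:,:2]
bw=(g<110)
def blk(u0,u1,v0,v1,z):
    v,u=np.nonzero(bw[v0:v1,u0:u1]); q=ray(np.c_[u+u0,v+v0],z).astype(np.float32); r=cv2.minAreaRect(q); print('strips',len(q),r); return r
print('stem'); blk(250,285,120,139,.033); blk(250,286,150,171,.033)
print('carrier corners'); 
big=cv2.resize(im[110:180,205:365],None,fx=5,fy=5,interpolation=cv2.INTER_CUBIC); cv2.imwrite('pics/tray.png',cv2.cvtColor(big,cv2.COLOR_RGB2BGR))
print('hole/recess by depth')
z=P[...,2]
k=(z<0.0155)&(z>0.004)&(abs(P[...,0]-.637)<.035)&(abs(P[...,1]-.084)<.035);print(cv2.fitEllipse(P[k][:,:2].astype(np.float32)*1) if 0 else (P[k].mean(0),P[k].min(0),P[k].max(0)))
E
python3 tray.py
```

```text
stem
strips 423 ((0.6778495907783508, 0.0006560645997524261), (0.044551651924848557, 0.08414509892463684), 3.837768793106079)
strips 376 ((0.5949318408966064, -0.0031668320298194885), (0.042547937482595444, 0.07302556186914444), 1.7892202138900757)
carrier corners
hole/recess by depth
(array([0.63387427, 0.08733696, 0.00972124]), array([0.60975167, 0.06299323, 0.00520389]), array([0.65682917, 0.11072518, 0.01537182]))
```

View pics/tray.png

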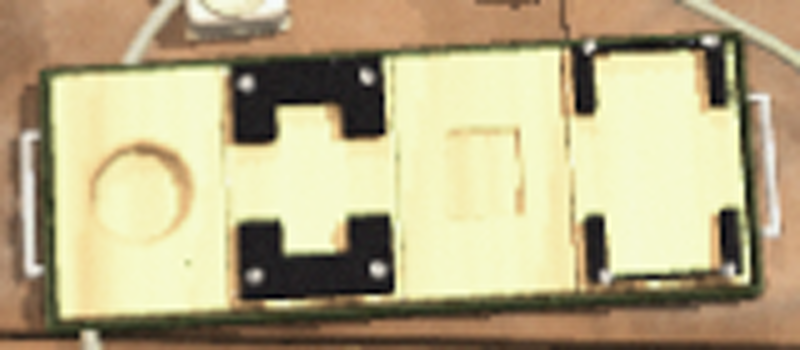

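The tray crop shows the hole (140,193), stem bed bolts (247,83)…(378,269), recess corners (447,132)…(523,214) and carrier bolts (588,48)…(728,271).

```bash
cat >> tray.py <<'E'
print('----')
def cr(L,z):
    q=ray([((x+.5)/5-.5+205,(y+.5)/5-.5+110) for x,y in L],z); return q
for n,L,z in (('hole',[(93,193),(190,193),(140,142),(140,243)],.023),('stem',[(247,83),(367,76),(378,269),(254,275)],.034),('latch',[(447,132),(519,128),(523,214),(452,219)],.023),('carrier',[(588,48),(711,41),(728,271),(604,276)],.034)):
    q=cr(L,z); e=(q[1]-q[2])+(q[0]-q[3]); print(n,q.mean(0).round(4),'xdir',np.degrees(np.arctan2(e[1],e[0])).round(1))
E
python3 tray.py | sed -n '/----/,$p'; python3 go.py 0.640 0.001 0.1 93
```

```text
----
hole [0.63   0.0852] xdir -115.0
stem [6.374e-01 6.000e-04] xdir 4.1
latch [ 0.6431 -0.0846] xdir 3.7
carrier [ 0.6495 -0.1687] xdir 4.0
pos [ 0.4749 -0.1831  0.1592] head 102.42 J [-40.   7.  61. 111.  -7.  66. 126.] | rows:  [-0.2005  0.1442  0.0605] roll 0.1644 dist 0.254 t 4.17 F [ 0.6  1.4 -1.5] w 0.0165
```

```bash

python3 -m creep '[[0,-0.199,0.144,0,0.147],[0,-0.199,0.144,0,0.147],[0,-0.199,0.144,0,0.147],[0,-0.199,0.144,0,0.147],[0,-0.199,0.144,0,0.147],[0,-0.199,0.144,0,0.147],[0,-0.199,0.144,0,0.147],[0,-0.199,0.144,0.03,0.147],[0,-0.199,0.144,0.06,0.147],[0,-0.199,0.144,0.06,0.147],[0,-0.199,0.144,0.06,0.147]]'
python3 go.py 0.6388 0.0005 0.035 94
python3 - <<'E'
from h import *
for n in('scene','wrist'):
    s=snap(n,n+'3')
im=cv2.imread('pics/scene3.png'); cv2.imwrite('pics/s3.png',cv2.resize(im[120:300,100:400],None,fx=2.5,fy=2.5,interpolation=cv2.INTER_CUBIC))
E
```

```text
clock: 5.08
eef_pos: [0.6349, 0.0, 0.0949]
orientation: [[-0.998, -0.068, -0.004], [-0.068, 0.998, -0.001], [0.004, -0.001, -1.0]]
contact_force: [-1.2, -0.7, 0.4]
grip_width: 0.0166
gripper_force: 30.0
pos [0.6349 0.     0.0949] head 93.92 J [-41.  30.  50.  96. -25.  66. 109.] | rows:  [-0.0042  0.0003  0.0598] roll -0.0013 dist 0.06 t 5.08 F [-1.2 -0.7  0.4] w 0.0166
```

View pics/s3.png

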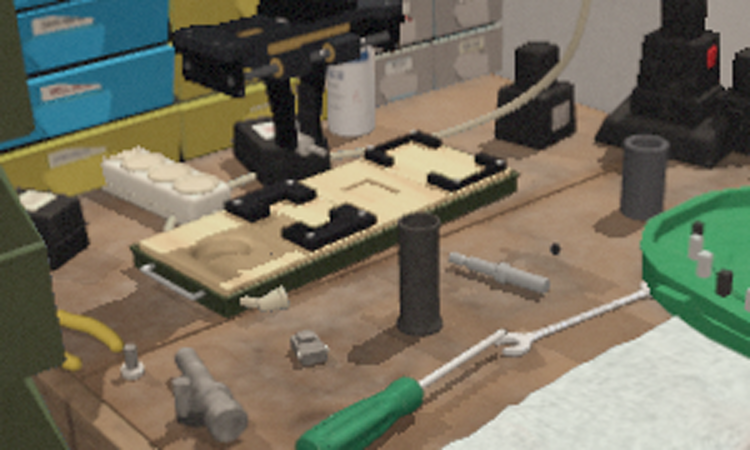

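```bash
python3 - <<'E'
from h import *
for n in('scene3','wrist3'):
    s=dict(np.load(f'pics/{n}.npz')); P=cloud(s)
    k=(abs(P[...,0]-.637)<.05)&(abs(P[...,1])<.012)&(P[...,2]>.05)&(P[...,2]<.13)
    v,u=np.nonzero(k); print(n,k.sum(), (u.min(),u.max(),v.min(),v.max()) if len(u) else '')
    if len(u):
        q=P[k]
        for lo in np.arange(.05,.13,.01):
            a=q[(q[:,2]>=lo)&(q[:,2]<lo+.01)]
            if len(a): print(round(lo,2),len(a),a.min(0).round(3),a.max(0).round(3), s['image'][k][(q[:,2]>=lo)&(q[:,2]<lo+.01)].mean(0).round())
E
python3 go.py 0.6388 0.0005 0.035 94
```

```text
scene3 183 (np.int64(217), np.int64(230), np.int64(160), np.int64(181))
0.08 7 [ 0.621 -0.005  0.088] [0.631 0.006 0.09 ] [113. 105.  96.]
0.09 53 [ 0.6   -0.012  0.091] [0.649 0.012 0.1  ] [125. 117. 108.]
0.1 51 [ 0.622 -0.012  0.1  ] [0.647 0.012 0.11 ] [66. 62. 59.]
0.11 39 [ 0.624 -0.011  0.11 ] [0.644 0.012 0.12 ] [37. 35. 34.]
0.12 33 [ 0.625 -0.012  0.12 ] [0.646 0.011 0.13 ] [33. 31. 29.]
wrist3 1853 (np.int64(254), np.int64(304), np.int64(195), np.int64(295))
0.09 212 [ 0.603 -0.012  0.092] [0.644 0.012 0.1  ] [114. 109.  94.]
0.1 1323 [ 0.603 -0.012  0.1  ] [0.665 0.012 0.11 ] [136. 127. 114.]
0.11 150 [ 0.626 -0.012  0.11 ] [0.637 0.012 0.12 ] [17. 17. 18.]
0.12 168 [ 0.626 -0.012  0.12 ] [0.633 0.012 0.13 ] [17. 17. 18.]
pos [ 6.37e-01 -2.00e-04  9.77e-02] head 93.93 J [-41.  30.  50.  96. -25.  66. 109.] | rows:  [-0.0018  0.0006  0.0627] roll -0.0012 dist 0.063 t 5.18 F [ 1.1  0.  -0.2] w 0.0163
```

The stem is in the grip, level, with its bottom 8 mm below the TCP. I'll lower it into the bed and release.

```bash

python3 -m creep '[[0,-0.002,0.0005,0.03,0],[0,-0.002,0.0005,0.05,0],[0,-0.002,0.0005,0.06,0],[0,-0.002,0.0005,0.063,0],[0,-0.002,0.0005,0.065,0],[0,-0.002,0.0005,0.066,0],[0,-0.002,0.0005,0.066,0]]'
python3 go.py 0.6388 0.0005 0.031 94
```

```text
clock: 5.77
eef_pos: [0.6394, 0.0008, 0.0318]
orientation: [[-0.998, -0.069, 0.002], [-0.069, 0.998, 0.0], [-0.002, 0.0, -1.0]]
contact_force: [-0.3, 0.4, -0.1]
grip_width: 0.0165
gripper_force: 30.0
pos [0.6394 0.0008 0.0318] head 93.96 J [-39.  35.  47.  99. -29.  60. 112.] | rows:  [ 0.0006 -0.0003  0.0008] roll -0.0007 dist 0.001 t 5.77 F [-0.3  0.4 -0.1] w 0.0165
```

```bash

python3 -m creep '[[0,0,0,0.0015,0],[0,0,0,0.0015,0],[0.034,0,0,0.0015,0],[0.034,0,0,0.0015,0],[0.034,0,0,0.0015,0],[0.034,0,0,-0.02,0],[0.034,0,0,-0.06,0],[0.06,0,0,-0.10,0],[0.087,0,0,-0.13,0],[0.087,0,0,-0.14,0],[0.087,0,0,-0.14,0]]'
python3 - <<'E'
from h import *
s=snap('scene','scene4');cv2.imwrite('pics/s4.png',cv2.resize(cv2.imread('pics/scene4.png')[150:280,130:360],None,fx=3,fy=3,interpolation=cv2.INTER_CUBIC))
E
python3 go.py 0.455 0.02 0.17 94
```

```text
clock: 6.68
eef_pos: [0.6402, 0.0007, 0.1737]
orientation: [[-0.998, -0.069, 0.005], [-0.069, 0.998, 0.001], [-0.005, 0.001, -1.0]]
contact_force: [-0.4, -0.4, -0.3]
grip_width: 0.053
gripper_force: 0.0
pos [0.6392 0.0011 0.1714] head 93.98 J [-43.  27.  53.  91. -22.  73. 107.] | rows:  [0.1824 0.0316 0.001 ] roll -0.0004 dist 0.185 t 6.73 F [ 0.1 -0.4 -0.1] w 0.0573
```

View pics/s4.png

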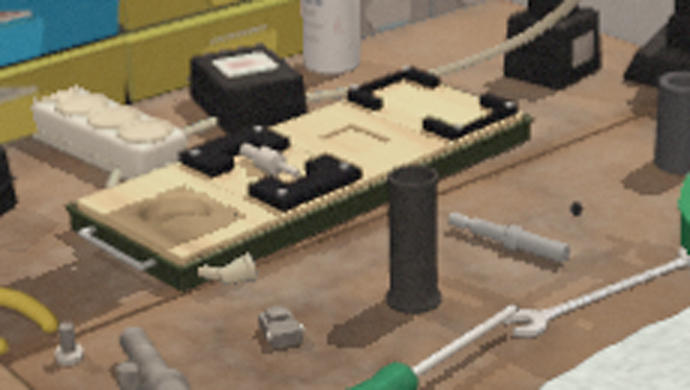

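The stem lies in its bed at (270,158). The sleeve is next.

```bash

python3 -m creep '[[0.087,0.182,0.0315,0,0],[0.087,0.182,0.0315,0,0],[0.087,0.182,0.0315,0,0],[0.087,0.182,0.0315,0,0],[0.087,0.182,0.0315,0,0],[0.087,0.182,0.0315,0,0],[0.087,0.182,0.0315,0,0],[0.087,0.182,0.0315,0.02,0],[0.087,0.182,0.0315,0.02,0]]'
python3 go.py 0.455 0.02 0.036 94
```

```text
clock: 7.48
eef_pos: [0.4537, 0.0198, 0.1479]
orientation: [[-0.998, -0.07, -0.003], [-0.07, 0.998, -0.003], [0.003, -0.002, -1.0]]
contact_force: [-0.3, 0.7, -0.5]
grip_width: 0.0868
gripper_force: 0.0
pos [0.4537 0.0198 0.1479] head 94.02 J [-67.  -5.  58. 118.   5.  65.  82.] | rows:  [-0.0017  0.0004  0.1119] roll 0.0003 dist 0.112 t 7.48 F [-0.3  0.7 -0.5] w 0.0868
```

```bash

python3 -m creep '[[0.087,-0.001,0,0.03,0],[0.087,-0.001,0,0.07,0],[0.087,-0.001,0,0.10,0],[0.087,-0.001,0,0.112,0],[0.06,-0.001,0,0.112,0],[0.02,-0.001,0,0.112,0],[0.02,-0.001,0,0.112,0],[0.02,-0.001,0,0.112,0],[0.02,-0.001,0,0.112,0],[0.02,-0.001,0,0.112,0],[0.02,-0.001,0,0.112,0]]' 35
python3 go.py 0.632 0.0855 0.15 94
```

```text
clock: 8.4
eef_pos: [0.4562, 0.0202, 0.0391]
orientation: [[-0.998, -0.069, 0.001], [-0.069, 0.998, 0.001], [-0.001, 0.001, -1.0]]
contact_force: [0.1, -0.1, -0.6]
grip_width: 0.0484
gripper_force: 0.0
pos [0.4562 0.0202 0.0391] head 93.98 J [-63.  12.  60. 124. -13.  51.  99.] | rows:  [-0.18    0.053  -0.1107] roll -0.0003 dist 0.218 t 8.4 F [ 0.1 -0.1 -0.6] w 0.0484
```

```bash

python3 -m creep '[[0.02,0,0,0,0],[0.02,0,0,0,0],[0.02,0,0,0,0],[0.02,0,0,0,0],[0.02,0,0,0,0],[0.02,0,0,0,0]]' 35
python3 -m creep '[[0.02,0,0,-0.03,0],[0.02,0,0,-0.07,0],[0.02,0,0,-0.10,0],[0.02,0,0,-0.10,0],[0.02,0,0,-0.10,0]]' 35
python3 go.py 0.632 0.0855 0.14 94
```

```text
clock: 8.9
eef_pos: [0.4559, 0.02, 0.0387]
orientation: [[-0.998, -0.069, 0.0], [-0.069, 0.998, 0.0], [-0.0, 0.0, -1.0]]
contact_force: [-0.7, 1.2, 4.0]
grip_width: 0.0303
gripper_force: 34.9
clock: 9.32
eef_pos: [0.4567, 0.0207, 0.1397]
orientation: [[-0.998, -0.07, 0.003], [-0.07, 0.998, 0.004], [-0.003, 0.004, -1.0]]
contact_force: [-0.4, 0.5, -2.1]
grip_width: 0.0302
gripper_force: 34.9
pos [0.4567 0.0207 0.1397] head 94.02 J [-73.  -5.  64. 118.   5.  64.  83.] | rows:  [-0.1794  0.0523  0.0005] roll 0.0003 dist 0.187 t 9.32 F [-0.4  0.5 -2.1] w 0.0302
```

```bash

python3 -m creep '[[0.02,-0.179,0.0525,0,0],[0.02,-0.179,0.0525,0,0],[0.02,-0.179,0.0525,0,0],[0.02,-0.179,0.0525,0,0],[0.02,-0.179,0.0525,0,0],[0.02,-0.179,0.0525,0,0],[0.02,-0.179,0.0525,0.0,0],[0.02,-0.179,0.0525,0.03,0],[0.02,-0.179,0.0525,0.05,0],[0.02,-0.179,0.0525,0.05,0],[0.02,-0.179,0.0525,0.05,0]]'
python3 - <<'E'
from h import *
for n in('scene','wrist'):
    s=snap(n,n+'5'); P=cloud(s)
    k=(abs(P[...,0]-.632)<.05)&(abs(P[...,1]-.085)<.05)&(P[...,2]>.035)&(P[...,2]<.085)
    q=P[k]
    for lo in (.045,.05,.055,.06,.07):
        a=q[(q[:,2]>=lo)&(q[:,2]<lo+.005)]
        if len(a): print(n,lo,len(a),a.min(0).round(4),a.max(0).round(4),a.mean(0).round(4))
cv2.imwrite('pics/s5.png',cv2.resize(cv2.imread('pics/scene5.png')[120:280,130:360],None,fx=3,fy=3,interpolation=cv2.INTER_CUBIC))
E
python3 go.py 0.632 0.0855 0.06 94
```

```text
clock: 10.23
eef_pos: [0.6291, 0.0837, 0.0866]
orientation: [[-0.998, -0.068, -0.004], [-0.068, 0.998, -0.002], [0.004, -0.002, -1.0]]
contact_force: [0.3, 0.8, -1.0]
grip_width: 0.0298
gripper_force: 34.9
scene 0.045 22 [0.6091 0.0703 0.0473] [0.633  0.1024 0.0499] [0.6166 0.0924 0.0489]
scene 0.05 47 [0.6096 0.0679 0.0502] [0.6406 0.1034 0.055 ] [0.6172 0.0904 0.0526]
scene 0.055 37 [0.6077 0.0739 0.055 ] [0.6299 0.1003 0.0599] [0.6171 0.0902 0.0572]
scene 0.06 35 [0.6098 0.0727 0.0604] [0.6312 0.1002 0.065 ] [0.6168 0.0897 0.0626]
scene 0.07 33 [0.6096 0.0719 0.07  ] [0.6341 0.1008 0.0748] [0.6179 0.091  0.0722]
wrist 0.045 1 [0.6166 0.0718 0.0492] [0.6166 0.0718 0.0492] [0.6166 0.0718 0.0492]
wrist 0.05 172 [0.611  0.0662 0.0505] [0.6358 0.1024 0.055 ] [0.6177 0.0836 0.0538]
wrist 0.055 292 [0.6113 0.0665 0.055 ] [0.6338 0.1018 0.06  ] [0.6185 0.0834 0.057 ]
wrist 0.06 100 [0.6137 0.0695 0.06  ] [0.6254 0.0992 0.065 ] [0.6168 0.0834 0.0623]
wrist 0.07 101 [0.6136 0.0695 0.0701] [0.6246 0.0989 0.075 ] [0.6167 0.0829 0.0725]
pos [0.6309 0.0841 0.0892] head 93.93 J [-52.  33.  56.  97. -30.  66. 105.] | rows:  [-0.0012  0.0014  0.0292] roll -0.0013 dist 0.029 t 10.33 F [ 0.  -0.3 -1.8] w 0.0299
```

View pics/s5.png

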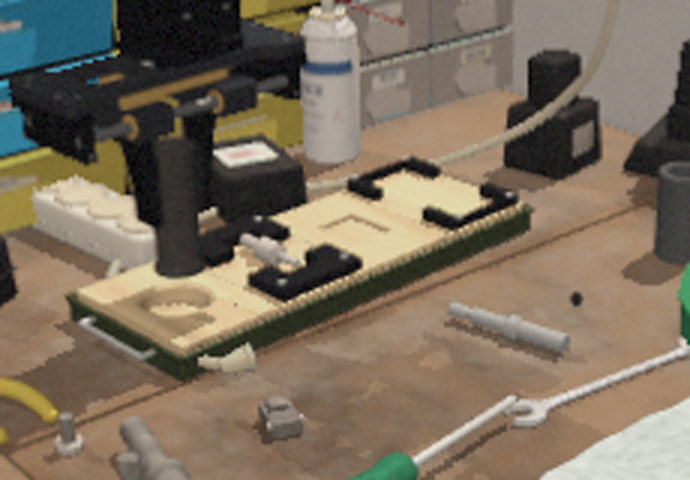

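The sleeve is upright at (178,205), above and behind the hole at (172,300) in this oblique view. I'll centre it and lower it.

```bash

python3 -m creep '[[0.02,-0.0016,0.002,0.0,0],[0.02,-0.0016,0.002,0.015,0],[0.02,-0.0016,0.002,0.022,0],[0.02,-0.0016,0.002,0.027,0],[0.02,-0.0016,0.002,0.031,0],[0.02,-0.0016,0.002,0.034,0],[0.02,-0.0016,0.002,0.037,0],[0.02,-0.0016,0.002,0.039,0],[0.02,-0.0016,0.002,0.040,0],[0.02,-0.0016,0.002,0.040,0]]'
python3 go.py 0.6325 0.086 0.0477 94
```

```text
clock: 11.17
eef_pos: [0.6322, 0.0867, 0.0485]
orientation: [[-0.998, -0.069, -0.0], [-0.069, 0.998, -0.0], [0.0, -0.0, -1.0]]
contact_force: [-0.2, -0.8, -1.8]
grip_width: 0.0297
gripper_force: 34.9
pos [0.6322 0.0867 0.0485] head 93.96 J [-51.  36.  53.  98. -32.  62. 107.] | rows:  [-0.0002 -0.0007  0.0008] roll -0.0006 dist 0.001 t 11.17 F [-0.2 -0.8 -1.8] w 0.0297
```

```bash

python3 -m creep '[[0.02,0,0,0.001,0],[0.02,0,0,0.0015,0],[0.06,0,0,0.0015,0],[0.06,0,0,0.0015,0],[0.06,0,0,0.0015,0],[0.06,0,0,0.0015,0],[0.06,0,0,-0.03,0],[0.06,0,0,-0.07,0],[0.06,0,0,-0.11,0],[0.06,0,0,-0.13,0],[0.06,0,0,-0.13,0],[0.06,0,0,-0.13,0]]'
python3 - <<'E'
from h import *
for n in('scene','top'):
    s=snap(n,n+'6'); P=cloud(s)
    q=P[(abs(P[...,0]-.632)<.03)&(abs(P[...,1]-.085)<.03)&(P[...,2]>.08)&(P[...,2]<.115)]
    if len(q):print(n,len(q),q.min(0).round(4),q.max(0).round(4),q.mean(0).round(4))
E
python3 go.py 0.477 0.1115 0.13 69.5
```

```text
clock: 12.17
eef_pos: [0.6329, 0.0868, 0.1797]
orientation: [[-0.998, -0.069, 0.002], [-0.069, 0.998, 0.001], [-0.002, 0.001, -1.0]]
contact_force: [-0.5, 0.0, -1.3]
grip_width: 0.06
gripper_force: 0.0
scene 210 [0.6129 0.072  0.0801] [0.6492 0.1044 0.1007] [0.6268 0.0898 0.092 ]
top 100 [0.6152 0.0716 0.08  ] [0.6467 0.1031 0.1036] [0.6305 0.0873 0.0937]
pos [0.6316 0.087  0.1775] head 93.98 J [-55.  29.  59.  91. -25.  75. 102.] | rows:  [0.1525 0.0352 0.0477] roll 0.4272 dist 0.164 t 12.27 F [ 0.5 -0.2 -1. ] w 0.0603
```

Sleeve seated: its top is at about 0.100 m and it is centred. The latch is next.

```bash

python3 -m creep '[[0.045,0.05,0.02,0,0.2],[0.045,0.09,0.03,0,0.42],[0.045,0.1525,0.035,0,0.42],[0.045,0.1525,0.035,0.0,0.42],[0.045,0.1525,0.035,0.03,0.42],[0.045,0.1525,0.035,0.06,0.42],[0.045,0.1525,0.035,0.08,0.42],[0.045,0.1525,0.035,0.08,0.42],[0.045,0.1525,0.035,0.08,0.42]]'
python3 - <<'E'
from h import *
s=snap('wrist','w7'); P=cloud(s);z=P[...,2]
b=(abs(P[...,0]-.46)<.05)&(abs(P[...,1]-.11)<.05)&(abs(z)<.006); print('bench',np.median(z[b]))
k=(abs(P[...,0]-.477)<.03)&(abs(P[...,1]-.1115)<.03)&(z>.006)&(z<.03)
q=P[k]; print(k.sum(),cv2.minAreaRect(q[:,:2].astype(np.float32)),q.mean(0))
cv2.imwrite('pics/w7c.png',cv2.resize(cv2.cvtColor(s['image'][130:280,190:380],cv2.COLOR_RGB2BGR),None,fx=3,fy=3))
np.set_printoptions(suppress=True)
E
python3 go.py 0.477 0.1115 0.005 69.5
```

```text
clock: 13.02
eef_pos: [0.4768, 0.1102, 0.0979]
orientation: [[-0.939, 0.344, -0.002], [0.344, 0.939, -0.003], [0.001, -0.003, -1.0]]
contact_force: [0.7, -1.0, 0.6]
grip_width: 0.0451
gripper_force: 0.0
bench 0.0011462680173609519
812 ((0.47678303718566895, 0.1119583249092102), (0.02344273403286934, 0.03029034100472927), 72.35592651367188) [0.47514322 0.11242082 0.01278878]
pos [0.478  0.11   0.0989] head 69.81 J [-81.  14.  71. 117. -16.  60.  67.] | rows:  [0.0015 0.0013 0.0939] roll 0.0054 dist 0.094 t 13.07 F [ 0.5 -0.1  0.8] w 0.0449
```

View pics/w7c.png

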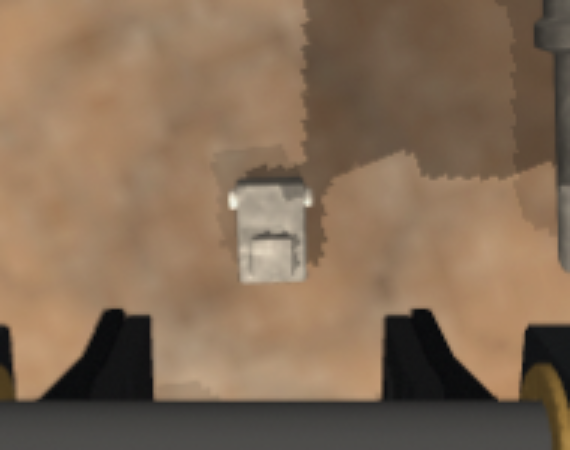

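The latch (271,232) is centred between the fingers, its small knobs (235/305,195) at the near end. I'll grip and lift.

```bash

python3 -m creep '[[0.045,0,0.0015,0.04,-0.03],[0.045,0,0.0015,0.07,-0.03],[0.045,0,0.0015,0.088,-0.03],[0.045,0,0.0015,0.095,-0.03],[0.045,0,0.0015,0.095,-0.03],[0.0,0,0.0015,0.095,-0.03],[0.0,0,0.0015,0.095,-0.03],[0.0,0,0.0015,0.095,-0.03],[0.0,0,0.0015,0.095,-0.03],[0.0,0,0.0015,0.095,-0.03]]' 25
python3 -m creep '[[0,0,0,0,0],[0,0,0,0,0],[0,0,0,-0.03,0],[0,0,0,-0.07,0],[0,0,0,-0.11,0],[0,0,0,-0.15,0],[0,0,0,-0.15,0],[0,0,0,-0.15,0]]' 25
python3 go.py 0.6431 -0.0846 0.155 94
```

```text
clock: 13.9
eef_pos: [0.4786, 0.1129, 0.0042]
orientation: [[-0.949, 0.315, 0.001], [0.315, 0.949, 0.001], [-0.001, 0.001, -1.0]]
contact_force: [0.5, 1.1, 3.8]
grip_width: 0.0196
gripper_force: 23.9
clock: 14.57
eef_pos: [0.4791, 0.1145, 0.1553]
orientation: [[-0.95, 0.313, 0.002], [0.313, 0.95, 0.006], [-0.0, 0.006, -1.0]]
contact_force: [-0.8, 0.5, -0.6]
grip_width: 0.0196
gripper_force: 25.0
pos [0.4791 0.1145 0.1553] head 71.77 J [-90.   6.  76. 113.  -7.  66.  61.] | rows:  [-0.2181 -0.1377 -0.0005] roll -0.388 dist 0.258 t 14.57 F [-0.8  0.5 -0.6] w 0.0196
```

```bash

python3 -m creep '[[0,-0.2195,-0.137,0,-0.388],[0,-0.2195,-0.137,0,-0.388],[0,-0.2195,-0.137,0,-0.388],[0,-0.2195,-0.137,0,-0.388],[0,-0.2195,-0.137,0,-0.388],[0,-0.2195,-0.137,0,-0.388],[0,-0.2195,-0.137,0,-0.388],[0,-0.2195,-0.137,0,-0.388],[0,-0.2195,-0.137,0.04,-0.388],[0,-0.2195,-0.137,0.07,-0.388],[0,-0.2195,-0.137,0.07,-0.388],[0,-0.2195,-0.137,0.07,-0.388]]'
python3 - <<'E'
from h import *
s=snap('wrist','w8'); P=cloud(s);t=manip.state()['eef_pos'];print(t)
q=P[(abs(P[...,0]-t[0])<.035)&(abs(P[...,1]-t[1])<.009)&(P[...,2]>t[2]-.03)&(P[...,2]<t[2]+.005)]
print(len(q),q.min(0).round(4),q.max(0).round(4))
E
python3 go.py 0.6446 -0.0846 0.0235 94
```

```text
clock: 15.57
eef_pos: [0.6412, -0.0872, 0.0808]
orientation: [[-0.998, -0.066, -0.006], [-0.066, 0.998, -0.0], [0.006, -0.0, -1.0]]
contact_force: [0.5, 0.6, -0.3]
grip_width: 0.0198
gripper_force: 25.0
[ 0.64267768 -0.08728226  0.08306692]
308 [ 0.624  -0.0963  0.0791] [ 0.6476 -0.0783  0.0881]
pos [ 0.6427 -0.0873  0.0831] head 93.8 J [-35.  35.  54.  95. -30.  66. 121.] | rows:  [-0.0022  0.0026  0.0596] roll -0.0035 dist 0.06 t 15.62 F [ 0.5 -0.7  1. ] w 0.0198
```

```bash

python3 -m creep '[[0,-0.0025,0.0026,0.02,0],[0,-0.0025,0.0026,0.04,0],[0,-0.0025,0.0026,0.05,0],[0,-0.0025,0.0026,0.055,0],[0,-0.0025,0.0026,0.057,0],[0,-0.0025,0.0026,0.0585,0],[0,-0.0025,0.0026,0.0585,0]]'
python3 go.py 0.645 -0.0846 0.0232 94
```

```text
clock: 16.2
eef_pos: [0.6462, -0.0842, 0.026]
orientation: [[-0.998, -0.067, 0.001], [-0.067, 0.998, -0.0], [-0.001, -0.0, -1.0]]
contact_force: [-0.5, 0.6, -0.2]
grip_width: 0.0196
gripper_force: 25.0
pos [ 0.6462 -0.0842  0.026 ] head 93.84 J [-33.  38.  51.  97. -34.  61. 123.] | rows:  [ 0.0012 -0.0003  0.0028] roll -0.0027 dist 0.003 t 16.2 F [-0.5  0.6 -0.2] w 0.0196
```

```bash

python3 -m creep '[[0,0.001,0,0.0015,0],[0,0.001,0,0.0025,0],[0,0.001,0,0.0025,0],[0,0.001,0,0.0025,0]]'
python3 -m creep '[[0.036,0,0,0,0],[0.036,0,0,0,0],[0.036,0,0,0,0],[0.036,0,0,0,0],[0.036,0,0,-0.03,0],[0.036,0,0,-0.07,0],[0.036,0,0,-0.11,0],[0.087,0,0,-0.15,0],[0.087,0,0,-0.15,0],[0.087,0,0,-0.15,0]]'
python3 - <<'E'
from h import *
s=snap('scene','scene9');cv2.imwrite('pics/s9.png',cv2.resize(cv2.imread('pics/scene9.png')[150:310,130:360],None,fx=3,fy=3,interpolation=cv2.INTER_CUBIC))
P=cloud(s);q=P[(abs(P[...,0]-.643)<.025)&(abs(P[...,1]+.085)<.025)&(P[...,2]>.0265)&(P[...,2]<.05)]
print(len(q),q.min(0).round(4),q.max(0).round(4))
E
python3 go.py 0.45 0.10 0.24 90
```

```text
clock: 16.53
eef_pos: [0.6449, -0.0842, 0.0233]
orientation: [[-0.998, -0.067, 0.001], [-0.067, 0.998, 0.0], [-0.001, 0.0, -1.0]]
contact_force: [-2.0, 0.3, 5.8]
grip_width: 0.0194
gripper_force: 25.0
clock: 17.37
eef_pos: [0.646, -0.0844, 0.1751]
orientation: [[-0.998, -0.067, 0.004], [-0.067, 0.998, 0.0], [-0.004, -0.0, -1.0]]
contact_force: [0.1, 0.4, -1.4]
grip_width: 0.0486
gripper_force: 0.0
68 [ 0.6243 -0.0956  0.0266] [ 0.6569 -0.0723  0.0352]
pos [ 0.6449 -0.0839  0.173 ] head 93.86 J [-38.  30.  58.  90. -26.  75. 118.] | rows:  [ 0.182   0.1966 -0.0671] roll 0.0674 dist 0.276 t 17.42 F [-0.5  0.5 -1.6] w 0.0522
```

View pics/s9.png

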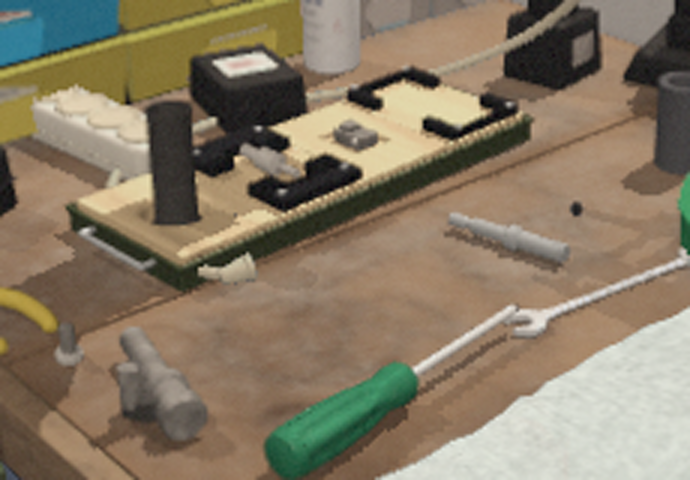

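The latch sits in its recess at (355,135); sleeve and stem are in place. The carrier (160,385) is last. I'll go over it carefully, since j3 nears its limit there and the bins are close.

```bash

python3 -m creep '[[0.087,0.182,0.196,-0.067,0.067],[0.087,0.182,0.196,-0.067,0.067],[0.087,0.182,0.196,-0.067,0.067],[0.087,0.182,0.196,-0.067,0.067],[0.087,0.182,0.196,-0.067,0.067],[0.087,0.182,0.196,-0.067,0.067],[0.087,0.182,0.196,-0.067,0.067],[0.087,0.182,0.196,-0.067,0.067],[0.087,0.182,0.196,-0.067,0.067]]'
python3 go.py 0.45 0.202 0.15 90
```

```text
clock: 18.17
eef_pos: [0.4445, 0.1089, 0.2411]
orientation: [[-1.0, -0.015, 0.001], [-0.015, 1.0, 0.006], [-0.001, 0.006, -1.0]]
contact_force: [-0.0, 2.4, -0.0]
grip_width: 0.087
gripper_force: 0.0
pos [0.4445 0.1089 0.2411] head 90.88 J [-84. -14.  57. 110.  12.  78.  61.] | rows:  [-0.0068  0.0925  0.0916] roll 0.0153 dist 0.13 t 18.17 F [-0.   2.4 -0. ] w 0.087
```

```bash

python3 -m creep '[[0.087,-0.008,0.03,0.0,0],[0.087,-0.008,0.06,0.02,0],[0.087,-0.008,0.08,0.04,0],[0.087,-0.0085,0.0945,0.06,0],[0.087,-0.0085,0.0945,0.09,0],[0.087,-0.0085,0.0945,0.13,0],[0.087,-0.0085,0.0945,0.16,0],[0.087,-0.0085,0.0945,0.16,0],[0.087,-0.0085,0.0945,0.16,0]]'
python3 - <<'E'
from h import *
s=snap('wrist','w10');cv2.imwrite('pics/w10c.png',cv2.resize(cv2.imread('pics/w10.png')[100:290,160:430],None,fx=2.5,fy=2.5))
P=cloud(s);k=(abs(P[...,0]-.45)<.08)&(abs(P[...,1]-.21)<.05)&(P[...,2]>.008)&(P[...,2]<.05)
q=P[k];print(cv2.minAreaRect(q[:,:2].astype(np.float32)),q[:,2].max())
q=cloud(dict(np.load('pics/scene0.npz')));q=q[(q[...,1]>.28)&(q[...,1]<.36)&(q[...,2]>.05)&(q[...,2]<.3)&(q[...,0]>.4)];print('bin xmin',np.percentile(q[:,0],[0,1,5]))
E
python3 go.py 0.452 0.204 0.008 91
```

```text
clock: 18.92
eef_pos: [0.4573, 0.1921, 0.0783]
orientation: [[-1.0, 0.001, -0.003], [0.001, 1.0, -0.005], [0.003, -0.005, -1.0]]
contact_force: [-0.1, -0.6, 1.6]
grip_width: 0.0873
gripper_force: 0.0
((0.428832471370697, 0.20353052020072937), (0.13450804352760315, 0.05727245658636093), 13.889583587646484) 0.04154281437004814
bin xmin [0.5058574  0.50815477 0.50926354]
pos [0.4586 0.193  0.0799] head 89.95 J [-82.  15.  61. 117. -15.  57.  77.] | rows:  [0.0065 0.0111 0.0719] roll -0.0183 dist 0.073 t 18.97 F [0.1 0.3 1. ] w 0.087
```

View pics/w10c.png

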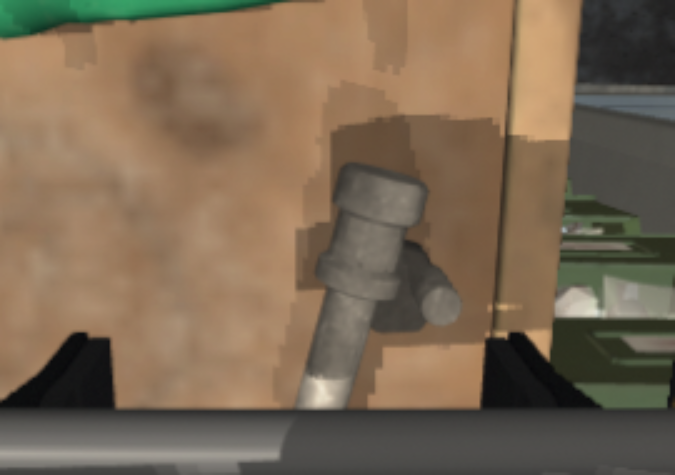

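The carrier's tube runs (380,190)→(325,390) with its lug on the left-hand (+y) side at (435,300); both lie between the fingers. The bin front is at x≈0.508, so heading 88° is clear.

```bash

python3 -m creep '[[0.087,0.0045,0.012,0.0,0.034],[0.087,0.0045,0.012,0.0,0.034],[0.087,0.0045,0.012,0.03,0.034],[0.087,0.0045,0.012,0.055,0.034],[0.087,0.0045,0.012,0.067,0.034],[0.087,0.0045,0.012,0.071,0.034],[0.087,0.0045,0.012,0.071,0.034]]' 20
python3 go.py 0.454 0.205 0.009 88
```

```text
clock: 19.55
eef_pos: [0.4543, 0.2059, 0.0093]
orientation: [[-0.999, 0.033, 0.0], [0.033, 0.999, 0.001], [-0.0, 0.001, -1.0]]
contact_force: [-0.1, 0.5, 0.0]
grip_width: 0.0871
gripper_force: 0.0
pos [0.4543 0.2059 0.0093] head 88.11 J [-77.  22.  55. 119. -24.  50.  81.] | rows:  [ 0.0002 -0.0009  0.0003] roll 0.0018 dist 0.001 t 19.55 F [-0.1  0.5  0. ] w 0.0871
```

```bash

python3 -m creep '[[0.03,0,0,0,0],[0.03,0,0,0,0],[0.03,0,0,0,0],[0.03,0,0,0,0],[0.03,0,0,0,0],[0.03,0,0,0,0],[0.03,0,0,0,0],[0.03,0,0,0,0],[0.03,0,0,0,0],[0.03,0,0,0,0]]' 20
python3 -m creep '[[0.03,0,-0.02,-0.003,0],[0.03,0.0,-0.04,-0.003,0],[0.03,0.0,-0.06,-0.003,0],[0.03,0.0,-0.075,-0.003,0],[0.03,0.0,-0.075,-0.003,0],[0.03,0.0,-0.075,-0.003,0],[0.03,0.0,-0.075,0,0],[0.03,0.0,-0.075,0,0]]' 20
python3 - <<'E'
from h import *
s=snap('wrist','w11');cv2.imwrite('pics/w11c.png',cv2.resize(cv2.imread('pics/w11.png')[100:290,160:430],None,fx=2.5,fy=2.5))
E
python3 go.py 0.454 0.130 0.009 88
```

```text
clock: 20.38
eef_pos: [0.4539, 0.2061, 0.0087]
orientation: [[-0.999, 0.034, -0.0], [0.034, 0.999, 0.0], [0.0, 0.0, -1.0]]
contact_force: [-0.9, 1.8, 3.9]
grip_width: 0.0434
gripper_force: 19.3
clock: 21.05
eef_pos: [0.4517, 0.1313, 0.0086]
orientation: [[-0.999, 0.033, 0.0], [0.033, 0.999, -0.0], [-0.0, -0.0, -1.0]]
contact_force: [-1.4, -0.9, 0.8]
grip_width: 0.0428
gripper_force: 19.4
pos [0.4517 0.1313 0.0086] head 88.11 J [-72.  19.  58. 123. -22.  48.  87.] | rows:  [-0.0023 -0.0013 -0.0004] roll 0.0019 dist 0.003 t 21.1 F [ 0.4 -1.   1.7] w 0.0427
```

View pics/w11c.png

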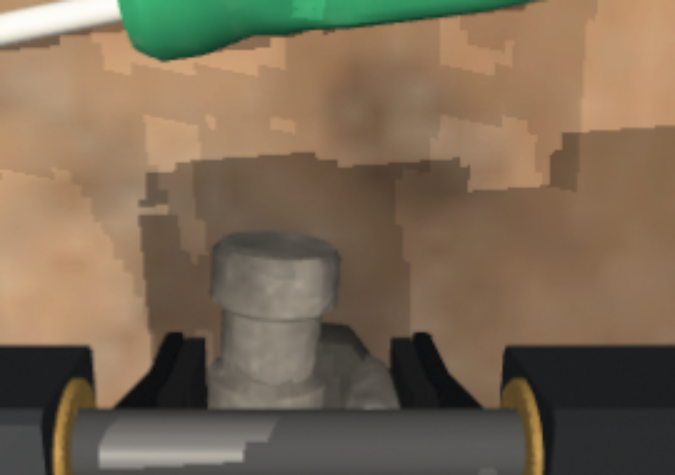

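The carrier was dragged clear and is aligned with the fingers. I'll find its near end, then regrasp at the middle.

```bash
python3 - <<'E'
from h import *
P=cloud(dict(np.load('pics/w11.npz')));q=P[(abs(P[...,0]-.43)<.05)&(abs(P[...,1]-.13)<.03)&(P[...,2]>.012)&(P[...,2]<.045)]
print(len(q),np.percentile(q,[0,1,3],axis=0).round(4).tolist(),q.max(0))
E
python3 -m creep '[[0.087,0,0,0,0],[0.087,0,0,0,0],[0.087,0,0,0,0],[0.087,0,0,0,0],[0.087,0,0,0,0],[0.087,0,0,0,0]]'
```

```text
5280 [[0.4172, 0.1001, 0.012], [0.4179, 0.1023, 0.0128], [0.4186, 0.1045, 0.0146]] [0.47999506 0.15997548 0.04499966]
clock: 21.6
eef_pos: [0.4513, 0.131, 0.0085]
orientation: [[-0.999, 0.034, 0.0], [0.034, 0.999, -0.0], [-0.0, -0.0, -1.0]]
contact_force: [0.5, 0.6, 0.7]
grip_width: 0.0753
gripper_force: 0.0
```

```bash

python3 -m creep '[[0.087,-0.008,0,0,0],[0.087,-0.016,0,0,0],[0.087,-0.016,0,0,0],[0.03,-0.016,0,0,0],[0.03,-0.016,0,0,0],[0.03,-0.016,0,0,0],[0.03,-0.016,0,0,0],[0.03,-0.016,0,0,0],[0.03,-0.016,0,0,0],[0.03,-0.016,0,0,0],[0.03,-0.016,0,0,0],[0.03,-0.016,0,0,0]]' 45
python3 -m creep '[[0.03,0,0,0,0],[0.03,0,0,0,0],[0.03,0,0,-0.03,0],[0.03,0,0,-0.07,0],[0.03,0,0,-0.11,0],[0.03,0,0,-0.14,0],[0.03,0,0,-0.14,0],[0.03,0,0,-0.14,0],[0.03,0,0,-0.14,0]]' 45
python3 go.py 0.6495 -0.1687 0.15 94
```

```text
clock: 22.6
eef_pos: [0.4673, 0.1303, 0.0086]
orientation: [[-0.999, 0.034, -0.0], [0.034, 0.999, -0.0], [0.0, -0.0, -1.0]]
contact_force: [0.3, -0.3, -0.4]
grip_width: 0.0424
gripper_force: 43.8
clock: 23.35
eef_pos: [0.4665, 0.1307, 0.1477]
orientation: [[-0.999, 0.033, -0.001], [0.033, 0.999, 0.001], [0.001, 0.001, -1.0]]
contact_force: [-0.2, -0.4, -2.5]
grip_width: 0.042
gripper_force: 43.9
pos [0.4665 0.1307 0.1477] head 88.12 J [-86.   3.  69. 114.  -3.  65.  72.] | rows:  [-0.1928 -0.2933 -0.0027] roll -0.1027 dist 0.351 t 23.35 F [-0.2 -0.4 -2.5] w 0.042
```

```bash

python3 -m creep '[[0.03,-0.193,-0.293,0,-0.103],[0.03,-0.193,-0.293,0,-0.103],[0.03,-0.193,-0.293,0,-0.103],[0.03,-0.193,-0.293,0,-0.103],[0.03,-0.193,-0.293,0,-0.103],[0.03,-0.193,-0.293,0,-0.103],[0.03,-0.193,-0.293,0,-0.103],[0.03,-0.193,-0.293,0,-0.103],[0.03,-0.193,-0.293,0,-0.103],[0.03,-0.193,-0.293,0,-0.103],[0.03,-0.193,-0.293,0.03,-0.103],[0.03,-0.193,-0.293,0.05,-0.103]]'
python3 - <<'E'
from h import *
s=snap('wrist','w12'); P=cloud(s);t=manip.state()['eef_pos'];print(t)
q=P[(abs(P[...,0]-t[0])<.07)&(abs(P[...,1]-t[1])<.03)&(P[...,2]>t[2]-.02)&(P[...,2]<t[2]+.03)]
print(len(q),np.percentile(q,1,axis=0).round(4),np.percentile(q,99,axis=0).round(4))
q=q[q[:,0]<t[0]-.035]; print('end',np.percentile(q,[1,99],axis=0).round(4))
E
python3 go.py 0.6495 -0.1687 0.04 94
```

```text
clock: 24.35
eef_pos: [0.6488, -0.171, 0.0941]
orientation: [[-0.998, -0.066, -0.004], [-0.066, 0.998, -0.0], [0.004, -0.0, -1.0]]
contact_force: [-0.1, 1.4, -2.9]
grip_width: 0.042
gripper_force: 43.9
[ 0.64658607 -0.16904738  0.08971086]
6533 [ 0.6006 -0.197   0.095 ] [ 0.6856 -0.143   0.1187]
end [[ 0.6005 -0.1904  0.0914]
 [ 0.6115 -0.1639  0.1155]]
pos [ 0.6466 -0.169   0.0897] head 93.84 J [-27.  37.  55.  91. -32.  69. 128.] | rows:  [-0.0034  0.0001  0.0497] roll -0.0028 dist 0.05 t 24.4 F [-2.2  1.1 -5.9] w 0.0421
```

```bash

python3 -m creep '[[0.03,-0.0015,0,0.02,0],[0.03,-0.0015,0,0.035,0],[0.03,-0.0015,0,0.046,0],[0.03,-0.0015,0,0.051,0],[0.03,-0.0015,0,0.054,0],[0.03,-0.0015,0,0.056,0],[0.03,-0.0015,0,0.057,0],[0.03,-0.0015,0,0.057,0]]'
python3 go.py 0.648 -0.1687 0.0316 94
```

```text
clock: 25.07
eef_pos: [0.6521, -0.169, 0.0422]
orientation: [[-0.998, -0.069, 0.001], [-0.069, 0.998, -0.0], [-0.001, -0.0, -1.0]]
contact_force: [-0.0, 0.0, -2.1]
grip_width: 0.0426
gripper_force: 43.9
pos [ 0.6521 -0.169   0.0422] head 93.97 J [-26.  40.  52.  93. -35.  64. 130.] | rows:  [0.0041 0.0006 0.0106] roll -0.0005 dist 0.011 t 25.07 F [-0.   0.  -2.1] w 0.0426
```

```bash

python3 -m creep '[[0.03,0.004,0,0.0,0],[0.03,0.004,0,0.004,0],[0.03,0.004,0,0.007,0],[0.03,0.004,0,0.009,0],[0.03,0.004,0,0.0105,0],[0.03,0.004,0,0.0115,0],[0.03,0.004,0,0.0115,0]]'
python3 go.py 0.648 -0.1687 0.0316 94
```

```text
clock: 25.65
eef_pos: [0.6477, -0.169, 0.0316]
orientation: [[-0.998, -0.069, -0.0], [-0.069, 0.998, 0.001], [0.0, 0.001, -1.0]]
contact_force: [-8.1, 4.2, 15.9]
grip_width: 0.0422
gripper_force: 43.9
pos [ 0.6477 -0.169   0.0316] head 93.97 J [-25.  40.  52.  94. -35.  63. 130.] | rows:  [-0.0003  0.0003  0.    ] roll -0.0006 dist 0.0 t 25.65 F [-8.1  4.2 15.9] w 0.0422
```

Contact came at the expected height, so I'll release, retreat and check everything.

```bash

python3 -m creep '[[0.07,0,0,-0.0005,0],[0.07,0,0,-0.0005,0],[0.07,0,0,-0.0005,0],[0.07,0,0,-0.0005,0],[0.07,0,0,-0.0005,0],[0.07,0,0,-0.03,0],[0.07,0,0,-0.07,0],[0.07,0,0,-0.11,0],[0.07,0,0,-0.15,0],[0.07,0,0,-0.18,0],[0.07,0,0,-0.18,0],[0.07,0,0,-0.18,0]]'
python3 -m creep '[[0.07,0.16,0,0,0],[0.07,0.16,0,0,0],[0.07,0.16,0,0,0],[0.07,0.16,0,0,0],[0.07,0.16,0,0,0],[0.07,0.16,0,0,0],[0.07,0.16,0,0,0],[0.07,0.16,0,0,0]]'
python3 - <<'E'
from h import *
s=snap('top','top13');snap('scene','scene13'); P=cloud(s)
a=cv2.resize(cv2.imread('pics/top13.png')[105:240,160:410],(750,405),interpolation=cv2.INTER_CUBIC)
b=cv2.imread('pics/scene13.png')[150:280,130:360]; 
cv2.imwrite('pics/f.png',a); cv2.imwrite('pics/f2.png',cv2.resize(b,None,fx=3,fy=3,interpolation=cv2.INTER_CUBIC))
for nm,c,zl in (('sleeve',(.632,.0855),.06),('stem',(.6374,.0006),.0335),('latch',(.6431,-.0846),.0265),('carrier',(.6495,-.1687),.036)):
  for n in('top13','scene13'):
    Q=cloud(dict(np.load(f'pics/{n}.npz'))); q=Q[(abs(Q[...,0]-c[0])<(.03 if nm=='stem' else .055 if nm=='carrier' else .03))&(abs(Q[...,1]-c[1])<(.012 if nm=='stem' else .03))&(Q[...,2]>zl)&(Q[...,2]<.12)]
    if len(q)>5: r=cv2.minAreaRect(q[:,:2].astype(np.float32)); print(nm,n,len(q),np.round(r[0],4),np.round(r[1],3),round(r[2],1),'z',q[:,2].max().round(4))
Q=P;q=Q[(abs(Q[...,0]-.476)<.04)&(abs(Q[...,1]+.275)<.04)&(Q[...,2]>.05)&(Q[...,2]<.08)];
if len(q):print('bush top',q.mean(0))
E
```

```text
clock: 26.65
eef_pos: [0.6486, -0.1697, 0.2119]
orientation: [[-0.998, -0.069, 0.003], [-0.069, 0.998, -0.0], [-0.003, -0.001, -1.0]]
contact_force: [0.4, -0.3, -1.1]
grip_width: 0.0701
gripper_force: 0.0
clock: 27.32
eef_pos: [0.4889, -0.1798, 0.2097]
orientation: [[-0.998, -0.07, -0.001], [-0.07, 0.998, -0.002], [0.001, -0.002, -1.0]]
contact_force: [0.3, -1.3, -0.1]
grip_width: 0.0699
gripper_force: 0.0
sleeve top13 154 [0.6303 0.0876] [0.032 0.029] 46.0 z 0.1039
sleeve scene13 344 [0.6305 0.0879] [0.034 0.033] 3.4 z 0.1006
stem top13 93 [6.37e-01 3.00e-04] [0.058 0.015] 1.9 z 0.0453
stem scene13 61 [0.6362 0.0026] [0.054 0.015] 1.8 z 0.0406
latch top13 134 [ 0.6435 -0.0841] [0.059 0.057] 1.0 z 0.0376
latch scene13 64 [ 0.6405 -0.0822] [0.031 0.02 ] 1.3 z 0.0352
carrier top13 253 [ 0.655 -0.173] [0.099 0.05 ] 0.1 z 0.0654
carrier scene13 259 [ 0.6464 -0.1642] [0.102 0.039] 4.4 z 0.0633
bush top [ 0.46888255 -0.29105595  0.0695722 ]
```

View pics/f2.png

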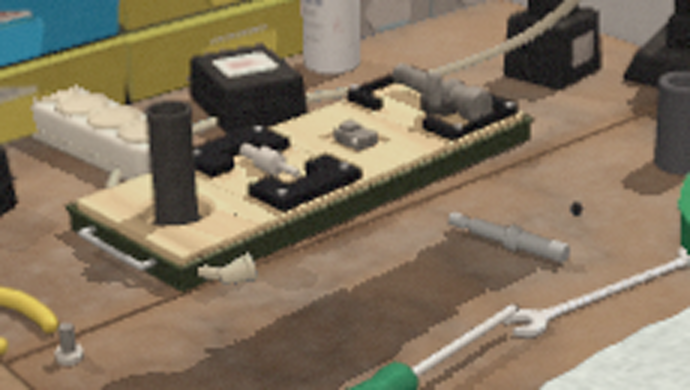

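The final view shows all four parts seated: sleeve (172,165), stem (270,158), latch (355,135) and carrier (440,92). Their heights match, and the pin (510,237) and bush (675,120) have not moved. I'm handing in.

```bash
python3 -c "
from station import manip
print(manip.job_done())"
```

```text
the job is handed in; nothing more can be done
None
```

The sleeve, carrier, stem and latch are each seated in their own nests and released, the bush and pin were left where they stood, and I handed the job in at about 27 s; no verdict came back.

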